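# Take the full paper roll off its post and stand it in the parrot's treat dish

### The arm

A 6-joint arm with a two-finger parallel gripper is mounted at the origin on the work surface. World frame = base frame: x ahead of the robot, y to its left, z up, the work surface at z = 0. Lengths are in mm, angles in rad, forces in N, time in s.
With the tool pointing down it reaches from about 275 to 1000 mm from the base axis. Payload 8.4 kg.
Tool frame: the origin (TCP) lies on the centre line of the jaws, within the pads' length; the fingertips stand 25 mm ahead of it and the grasp point (between the pads) lies 6 mm ahead of it; z points along the fingers, x is the direction in which the jaws open and shut, and the axes are right-handed (so a half turn about z gives the same grasp; the last joint's range is limited). The gripper opens to 85 mm and grips with 20 to 120 N. Pads are 22 mm wide; open, the fingers measure 114 mm over their backs; the gripper's body (76 mm by 85 mm) begins 54 mm behind the grasp point. The pads swing forward as they close: fully open they stand 13 mm farther back than shut.
Start: joints at [-1.127, 0.353, 1.633, -0, 1.155, -0.002], TCP at [269.486, -563.919, 256.281] pointing down, gripper open.
Joint ranges: [-2.63, 2.63], [-0.92, 2.1], [0.06, 2.66], [-1.3, 4.44], [0, 2.69], [-3.02, 3.02]. Speed limits (rad/s): [2.22, 2.22, 2.79, 3.14, 3.14, 3.14].

### API

Orientations are given as [roll, pitch, yaw] about the fixed x, y, z axes, in that order (R = Rz(yaw) Ry(pitch) Rx(roll)).
In Python, from rig import r gives the robot as it stands. The module is installed in compiled form; this text tells all that it offers.
- The arm moves only by the tool jog_arm, never from a script. Its argument "deltas" is a list of rows, each an object with "gripper": the gripper command: -1 is fully open, 1 is shut, values between are in proportion; "translation": the shift along the world's x, y, z in units of 10 cm (1.0 is 10 cm), a list of three; "dr": the turn, a rotation vector about the world's x, y, z in units of pi/2 rad (1.0 is pi/2 rad), a list of three. In form: [{"gripper": gripper, "translation": [x, y, z], "dr": [wx, wy, wz]}, ...]. A call has 1 to 12 rows; each row shifts and turns the commanded pose from where the row before left it; what a row does not reach is not made up. A row lasts 1/12 s, in which the tool goes at most 41.7 mm and 7.16 degrees, less where a joint would pass 70% of its speed; a pose out of reach is approached as far as the arm can. A call with a number of a shift or a turn outside -1 to 1 is refused whole. A call with a gripper value outside its range is refused whole. The fingers move at their own pace and stop on an object; "squeeze" is the grip in N (left out, the last holds). Time passes only in rows, so rows that do not move let the fingers close. It gives the time, the measured TCP pose, the force and the opening at its end, in the units of the state.
- r.sense(): the state, without advancing time (a new reading comes with each control period).
- r.grab_frame(name): name is "side" or "top" or "wrist"; returns the picture (384x512x3 uint8, blue, green, red); there is no depth.
- r.calibration(name): a dict with "mtx" (3x3 intrinsics, pixels), "world_from_camera" (4x4, takes a point from camera to world coordinates). Camera axes: x right, y down, z forward; pixel columns grow to the right and rows downward; lengths in mm; the calibration is good to about 2 mm. The wrist camera is an equidistant fisheye: a pixel r from the principal point sees the ray r / f radians off the axis. A picture is of the moment at which its call begins: read the wrist's pose just before it. calibration takes no time and is no camera call; for the wrist camera it gives the pose at the moment of the call.
- r.sign_off(): hands the job in, once; it reports no verdict.
The state is a dict: "clock": time; "qpos": joint angles; "qvel": joint speeds; "joint_efforts": joint torques, N m; "eef_pos": TCP position; "tcp_rot": TCP orientation; "contact_force": force on the tool from outside, world axes, zero at the start; "wrist_torque": the same for the moment, N m; "opening": opening from 0.0 (shut) to 1.0 (fully open).
Only numpy, scipy, OpenCV 4.12 (cv2) and the standard library are available. Lean on these libraries where they do the work, as an engineer would, in place of code of your own. Each camera call takes 0.05 s, during which the arm holds its last target. There are 200 camera calls.

### The job

Two wound paper rolls sit on upright steel posts on the parrot's toy shelf. Slide the full (fat) roll straight up off its post, lower it into the green ceramic treat dish and only let go once it is down, so that it stands upright on its end in the middle of the dish, ready to have treats dropped down its bore. Leave the nearly used-up (thin) roll on its post.

Things in the scene. Friction and masses are not known exactly. Their poses are not given: they have to be found in the camera images.
- full_roll: the full roll of wound off-white paper ribbon on a brown card core: an upright ring 56 mm across and 40 mm tall with a through bore of 26 mm, about 70 g, rigid. It starts loose on the post of stand, its underside resting on the stand's base. Origin: centre of its underside; z runs up along its axis.
- stand: the stand that holds the full roll, fixed to the shelf: a square pine base 70 x 70 mm and 12 mm thick with an upright round steel post 14 mm thick at its centre; the post's tip is 70 mm above the shelf, so it sticks out 18 mm above the seated roll. Origin: on the post's axis at the underside of the base (shelf level); z up. Another stand of the same make holds the used-up roll.
- dish: shallow round green ceramic treat dish, 160 mm across the rim and 24 mm high, loose on the shelf, about 0.5 kg, empty. Its flat inner floor is 6 mm above the shelf and about 140 mm across; the wall slopes up around it. Origin: centre of its underside; z up.
- used_roll: the nearly used-up roll of the same paper on the same core: 36 mm across, 40 mm tall, bore 26 mm, about 20 g, loose on the post of the other stand. To be left there. Origin: centre of its underside; z up along its axis.
Not all that is in view belongs to the job. Leave any pink or purple look-alike of the stand alone. What is shaped like the full_roll but pink is not meant.

How it is judged (in metres and radians):
On the way, in this order (a step that is already met when the one before it is completed fails the run):
1. the full roll is drawn up clear of its post: underside above the post's tip, still over the post (z of full_roll in the frame of stand above 0.071 m and horizontal distance between full_roll and stand below 0.05 m), for 0.05 s.
2. it is lowered into the dish still held: underside within 15 mm of the dish's floor, within 30 mm of its centre, gripper still on it (z of full_roll in the frame of dish below 0.021 m and horizontal distance between full_roll and dish below 0.03 m and contact force between the fingers and full_roll above 0.5 N), for 0.05 s.
At the end, for the whole second after the job is handed in: The full roll stands upright (within 10 degrees) and still on the floor of the dish, its axis within 20 mm of the dish's centre; the dish sits level on the shelf; the used-up roll is still on its post (moved less than 20 mm) (horizontal distance between full_roll and dish below 0.02 m and z of full_roll in the frame of dish between 0.002 and 0.012 m and angle between full_roll's own z axis and vertical below 0.175 rad and linear speed of full_roll below 0.02 m/s and angle between dish's own z axis and vertical below 0.1 rad and height (world z) of dish below 0.01 m and distance of used_roll from where it was at the start of the episode below 0.02 m); the robot touches nothing.
It fails at once if the used-up roll is lifted or pushed off its place on its post (20 mm) (distance of used_roll from where it was at the start of the episode above 0.02 m).
It also fails if it takes over 45 s, if anything falls off the work surface, if the arm or the gripper's body presses on something with over 40 N, if the wrist force passes 120 N, or if a joint passes its speed limit or range.

## Working session

There is one attempt and no reset: what is moved stays moved. The work goes in short steps, Python scripts to look and compute and a tool call to move; the robot and the scene stay as the last step left them, time stands still between calls to the robot, and variables do not carry over. Pictures are saved under pics/ and viewed, about 8 in all and at most 12, crops included, and the job is handed in when it is done.

Besides the shell and the picture viewer there is one more tool, called after "Request:" as name(argument=value, ...) on one line, values as JSON. jog_arm: Moves the arm, as the interface text tells. Shifts and turns lie within -1 to 1; 1 stands for 10 cm of shift or pi/2 rad of turn. Its arguments: {"type":"object","properties":{"deltas":{"type":"array"},"squeeze":{"type":"number"}},"required":["deltas"]}

```bash
mkdir -p pics; cat > h.py <<'E'
import numpy as np, cv2
from rig import r
def ray(name,u,v,cal=None):
    c=cal or r.calibration(name); K=np.array(c["mtx"]); T=np.array(c["world_from_camera"])
    x=(u-K[0,2])/K[0,0]; y=(v-K[1,2])/K[1,1]
    if name=="wrist":
        t=np.hypot(x,y); s=np.sin(t)/t if t>1e-9 else 1; d=np.array([x*s,y*s,np.cos(t)])
    else: d=np.array([x,y,1.])
    return T[:3,3],T[:3,:3]@d
def onz(name,u,v,z,cal=None):
    o,d=ray(name,u,v,cal); return np.round(o+d*(z-o[2])/d[2],1)
E
python3 - <<'E'
from h import *
a=r.grab_frame("top");b=r.grab_frame("side")
cv2.imwrite("pics/top.png",a);cv2.imwrite("pics/side.png",b)
cv2.imwrite("pics/both.png",cv2.resize(np.vstack([a,b]),(400*1,600)) if 0 else a)
for n in("top","side"):
    c=r.calibration(n);print(n,np.round(c["mtx"],1).tolist(),np.round(c["world_from_camera"],3).tolist())
print(r.sense())
E
```

```text
top [[490.0, 0.0, 258.7], [0.0, 490.0, 192.3], [0.0, 0.0, 1.0]] [[-0.03, -0.998, 0.06, 429.744], [-1.0, 0.029, -0.008, 34.377], [0.006, -0.06, -0.998, 1301.093], [0.0, 0.0, 0.0, 1.0]]
side [[381.8, 0.0, 255.3], [0.0, 381.8, 193.4], [0.0, 0.0, 1.0]] [[0.993, -0.076, 0.095, 446.013], [-0.12, -0.729, 0.674, -562.888], [0.018, -0.68, -0.733, 652.639], [0.0, 0.0, 0.0, 1.0]]
{'clock': 0.1, 'qpos': array([-1.12740234e+00,  3.53536701e-01,  1.63403552e+00, -1.59677707e-05,
        1.15519154e+00, -2.40623348e-03]), 'qvel': array([-0.0005325 , -0.00124362, -0.00202077, -0.00111088, -0.00025118,
       -0.00361937]), 'joint_efforts': array([ 5.33695857e-04, -6.06357837e+01, -3.42822182e+01, -5.85810108e-05,
        4.03127895e-03,  1.48646228e-05]), 'eef_pos': array([ 269.31758804, -563.57829108,  255.67345721]), 'tcp_rot': array([ 3.14158087e+00,  1.17113927e-03, -1.12498966e+00]), 'contact_force': array([-0.44579927,  0.38355554, -0.03027533]), 'wrist_torque': array([0.00098357, 0.06137349, 0.00501385]), 'opening': 1.0012650207199705}
```

View pics/top.png

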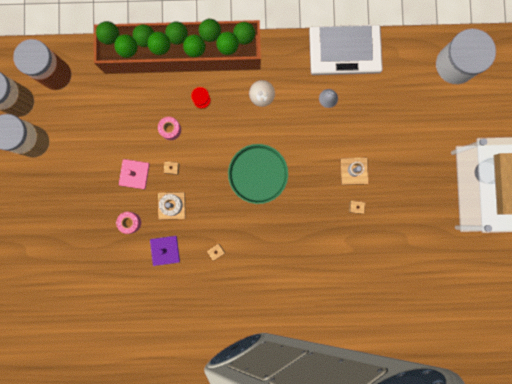

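View pics/side.png

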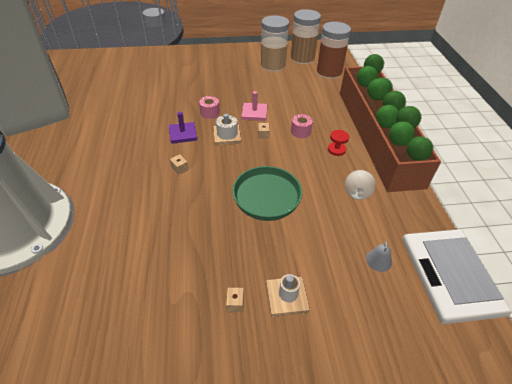

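Top view: the full roll is on its stand at (170,206), the used roll at (355,170) and the dish at (258,174). The pink and purple look-alikes are around (130,175), (127,222), (168,128) and (165,250). The side view agrees, with the full roll at (227,128), the used roll at (289,289) and the dish at (267,193).

```bash
python3 - <<'E'
from h import *
a=cv2.imread("pics/top.png");b=cv2.imread("pics/side.png")
hsv=cv2.cvtColor(a,cv2.COLOR_BGR2HSV)
def comp(m,x0,x1,y0,y1):
    w=np.zeros_like(m);w[y0:y1,x0:x1]=m[y0:y1,x0:x1]
    c=max(cv2.findContours(w,cv2.RETR_EXTERNAL,cv2.CHAIN_APPROX_NONE)[0],key=cv2.contourArea)
    return cv2.minEnclosingCircle(c),cv2.minAreaRect(c)
white=cv2.inRange(hsv,(0,0,110),(180,70,255))
green=cv2.inRange(hsv,(60,80,30),(95,255,255))
wood=cv2.inRange(hsv,(8,40,150),(30,200,255))|white
for n,m,box,z in(("full",white,(150,192,185,228),52),("used",white,(335,375,150,190),52),("dish",green,(220,295,140,210),24),("base",wood,(150,192,185,228),12)):
    (c,rad),rect=comp(m,*box); p=rect[0] if n=="base" else c
    print(n,np.round(c,1),round(rad,1),rect,onz("top",*p,z),"diam",2*rad*(1301-z)/490)
def proj(n,X):
    c=r.calibration(n);T=np.linalg.inv(c["world_from_camera"]);q=T[:3,:3]@X+T[:3,3];q=np.array(c["mtx"])@q;return q[:2]/q[2]
hs=cv2.cvtColor(b,cv2.COLOR_BGR2HSV)
c,_=comp(cv2.inRange(hs,(60,80,30),(95,255,255)),220,315,160,225);print("side dish",c,onz("side",*c[0],20))
print("side roll top centre approx",onz("side",227,122,52))
for n,u,v in(("purple",165,250),("pinkroll",127,222),("pinkstand",133,174),("blk",171,168),("blk2",216,252)):print(n,onz("top",u,v,10))
E
```

```text
full [170.1 204.3] 11.5 ((170.0, 204.5), (21.0, 22.0), 90.0) [481.  251.2  52. ] diam 58.41972453448237
used [354.5 168.5] 7.4 ((354.5, 168.5), (13.0, 13.0), 90.0) [ 559.  -222.6   52. ] diam 37.63574289010496
dish [257.8 173.4] 29.4 ((258.0, 173.5), (57.0, 58.0), 90.0) [556.5  25.4  24. ] diam 153.47795938764298
base [170.5 206. ] 29.3 ((170.49998474121094, 205.99998474121094), (40.99999237060547, 41.99999237060547), -0.0) [478.3 257.3  12. ] diam 154.40199868338448
side dish ((267.0, 191.0), 34.23458480834961) [555.   23.3  20. ]
side roll top centre approx [480.9 247.5  52. ]
purple [363.5 274.2  10. ]
pinkroll [439.7 372.5  10. ]
pinkstand [565.8 355.   10. ]
blk [578.8 254.5  10. ]
blk2 [354.3 140.9  10. ]
```

Request:
jog_arm(deltas=[{"gripper": -1,"translation": [0.1,0.37,0],"dr": [0,0,0]},{"gripper": -1,"translation": [0.1,0.37,0],"dr": [0,0,0]},{"gripper": -1,"translation": [0.1,0.37,0],"dr": [0,0,0]},{"gripper": -1,"translation": [0.1,0.37,0],"dr": [0,0,0]},{"gripper": -1,"translation": [0.1,0.37,0],"dr": [0,0,0]},{"gripper": -1,"translation": [0.1,0.37,0],"dr": [0,0,0]},{"gripper": -1,"translation": [0.1,0.37,0],"dr": [0,0,0]},{"gripper": -1,"translation": [0.1,0.37,0],"dr": [0,0,0]},{"gripper": -1,"translation": [0.1,0.37,0],"dr": [0,0,0]},{"gripper": -1,"translation": [0.1,0.37,0],"dr": [0,0,0]},{"gripper": -1,"translation": [0.1,0.37,0],"dr": [0,0,0]},{"gripper": -1,"translation": [0.1,0.37,0],"dr": [0,0,0]}], squeeze=30)

```text
clock: 1.1
eef_pos: [389.3, -118.1, 256.3]
tcp_rot: [-3.142, -0.0, -1.125]
contact_force: [0.6, -0.3, -0.3]
opening: 1.0
```

Request:
jog_arm(deltas=[{"gripper": -1,"translation": [0.092,0.369,-0.05],"dr": [0,0,0]},{"gripper": -1,"translation": [0.092,0.369,-0.05],"dr": [0,0,0]},{"gripper": -1,"translation": [0.092,0.369,-0.05],"dr": [0,0,0]},{"gripper": -1,"translation": [0.092,0.369,-0.05],"dr": [0,0,0]},{"gripper": -1,"translation": [0.092,0.369,-0.05],"dr": [0,0,0]},{"gripper": -1,"translation": [0.092,0.369,-0.05],"dr": [0,0,0]},{"gripper": -1,"translation": [0.092,0.369,-0.05],"dr": [0,0,0]},{"gripper": -1,"translation": [0.092,0.369,-0.05],"dr": [0,0,0]},{"gripper": -1,"translation": [0.092,0.369,-0.05],"dr": [0,0,0]},{"gripper": -1,"translation": [0.092,0.369,-0.05],"dr": [0,0,0]},{"gripper": -1,"translation": [0,0,0],"dr": [0,0,0]},{"gripper": -1,"translation": [0,0,0],"dr": [0,0,0]}])

```text
clock: 2.1
eef_pos: [481.2, 250.6, 205.4]
tcp_rot: [3.14, -0.0, -1.122]
contact_force: [-0.3, 0.4, -1.0]
opening: 1.0
```

```bash
python3 - <<'E'
from h import *
c=r.calibration("wrist");w=r.grab_frame("wrist");cv2.imwrite("pics/w1.png",w)
T=np.array(c["world_from_camera"]);K=np.array(c["mtx"]);print(np.round(T,3).tolist(),np.round(K,1).tolist(),r.sense()["eef_pos"])
hsv=cv2.cvtColor(w,cv2.COLOR_BGR2HSV)
m=cv2.inRange(hsv,(0,0,110),(180,70,255))
for q in sorted(cv2.findContours(m,cv2.RETR_EXTERNAL,cv2.CHAIN_APPROX_NONE)[0],key=cv2.contourArea)[-5:]:
    p,rad=cv2.minEnclosingCircle(q);P=[onz("wrist",*x[0],52,c)[:2] for x in q[::3]];(X,R)=cv2.minEnclosingCircle(np.array(P,np.float32))
    print(np.round(p,1),round(rad,1),np.round(X,1),round(R,1))
E
```

```text
[[0.434, -0.854, -0.288, 554.165], [-0.901, -0.411, -0.138, 286.317], [-0.0, 0.319, -0.948, 323.393], [0.0, 0.0, 0.0, 1.0]] [[297.3, 0.0, 259.1], [0.0, 297.3, 197.6], [0.0, 0.0, 1.0]] [480.86424812 249.26985422 205.59933233]
[264.5 155. ] 0.5 [511.2 260.7] 0.0
[144.5 295. ] 6.8 [301.7 317.4] 7.8
[374. 295.] 7.2 [420.3  68.4] 7.9
[511.   72.5] 19.5 [738.9  48.1] 23.9
[256.3 184.2] 30.9 [481.7 254.8] 30.6
```

View pics/w1.png

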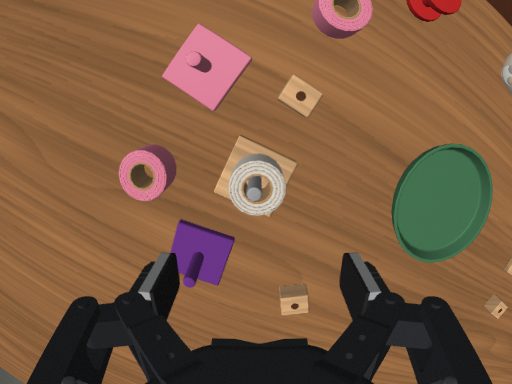

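The wrist view shows the roll's top face centred near (257,188), with its post inside the bore. The nearest objects are well outside the finger span. That puts the roll at about (480,252.5), so I descend.

Request:
jog_arm(deltas=[{"gripper": -1,"translation": [-0.01,0.02,-0.2],"dr": [0,0,0]},{"gripper": -1,"translation": [0,0,-0.25],"dr": [0,0,0]},{"gripper": -1,"translation": [0,0,-0.25],"dr": [0,0,0]},{"gripper": -1,"translation": [0,0,-0.25],"dr": [0,0,0]},{"gripper": -1,"translation": [0,0,-0.2],"dr": [0,0,0]},{"gripper": -1,"translation": [0,0,-0.15],"dr": [0,0,0]},{"gripper": -1,"translation": [0,0,-0.15],"dr": [0,0,0]},{"gripper": -1,"translation": [0,0,-0.1],"dr": [0,0,0]},{"gripper": -1,"translation": [0,0,-0.08],"dr": [0,0,0]},{"gripper": -1,"translation": [0,0,0],"dr": [0,0,0]},{"gripper": -1,"translation": [0,0,0],"dr": [0,0,0]}])

```text
clock: 3.07
eef_pos: [480.5, 250.6, 43.5]
tcp_rot: [3.141, -0.0, -1.126]
contact_force: [0.4, 0.7, -0.5]
opening: 0.998
```

Request:
jog_arm(deltas=[{"gripper": 0,"translation": [0,0,0],"dr": [0,0,0]},{"gripper": 0.2,"translation": [0,0,0],"dr": [0,0,0]},{"gripper": 0.4,"translation": [0,0,0],"dr": [0,0,0]},{"gripper": 0.6,"translation": [0,0,0],"dr": [0,0,0]},{"gripper": 0.8,"translation": [0,0,0],"dr": [0,0,0]},{"gripper": 1,"translation": [0,0,0],"dr": [0,0,0]},{"gripper": 1,"translation": [0,0,0],"dr": [0,0,0]},{"gripper": 1,"translation": [0,0,0],"dr": [0,0,0]}], squeeze=30)

```text
clock: 3.73
eef_pos: [481.0, 251.3, 44.4]
tcp_rot: [-3.14, -0.0, -1.125]
contact_force: [-1.6, -2.0, 7.1]
opening: 0.654
```

```bash
python3 - <<'E'
from h import *
w=r.grab_frame("wrist");b=r.grab_frame("side")[80:180,170:290]
cv2.imwrite("pics/w2.png",np.hstack([w[100:384,100:420],cv2.resize(b,(341,284),interpolation=cv2.INTER_CUBIC)]));s=r.sense();print(s["eef_pos"],s["opening"],s["contact_force"])
E
```

```text
[481.00450108 251.31827357  44.38703609] 0.6531250780323912 [-0.27676779 -1.08465881  6.20561475]
```

View pics/w2.png

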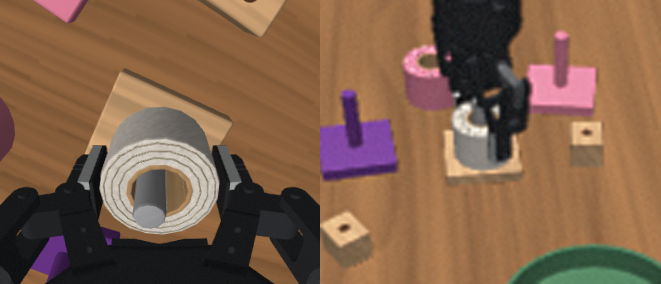

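The pads are square on the roll and the opening of 0.654 (55.6 mm) matches its 56 mm. Next is a straight lift, held briefly above the post.

Request:
jog_arm(deltas=[{"gripper": 1,"translation": [0,0,0.05],"dr": [0,0,0]},{"gripper": 1,"translation": [0,0,0.1],"dr": [0,0,0]},{"gripper": 1,"translation": [0,0,0.1],"dr": [0,0,0]},{"gripper": 1,"translation": [0,0,0.1],"dr": [0,0,0]},{"gripper": 1,"translation": [0,0,0.1],"dr": [0,0,0]},{"gripper": 1,"translation": [0,0,0.1],"dr": [0,0,0]},{"gripper": 1,"translation": [0,0,0.1],"dr": [0,0,0]},{"gripper": 1,"translation": [0,0,0.1],"dr": [0,0,0]},{"gripper": 1,"translation": [0,0,0.1],"dr": [0,0,0]},{"gripper": 1,"translation": [0,0,0.05],"dr": [0,0,0]},{"gripper": 1,"translation": [0,0,0],"dr": [0,0,0]},{"gripper": 1,"translation": [0,0,0],"dr": [0,0,0]}], squeeze=30)

```text
clock: 4.83
eef_pos: [480.6, 251.1, 133.5]
tcp_rot: [-3.141, 0.0, -1.125]
contact_force: [-0.2, -0.2, -0.3]
opening: 0.653
```

```bash
python3 - <<'E'
from h import *
c=r.calibration("wrist")
w=r.grab_frame("wrist");b=r.grab_frame("side")[70:190,160:300];cv2.imwrite("pics/w3raw.png",w)
cv2.imwrite("pics/w3.png",np.hstack([w[100:384,60:480],cv2.resize(b,(331,284),interpolation=cv2.INTER_CUBIC)]));s=r.sense();print(s["eef_pos"],s["opening"],s["contact_force"])
a=r.grab_frame("top");cv2.imwrite("pics/top2.png",a)
E
```

```text
[480.14759175 250.89017315 132.79517105] 0.6527556802404075 [-0.10476226  0.59775573 -0.19218604]
```

View pics/w3.png

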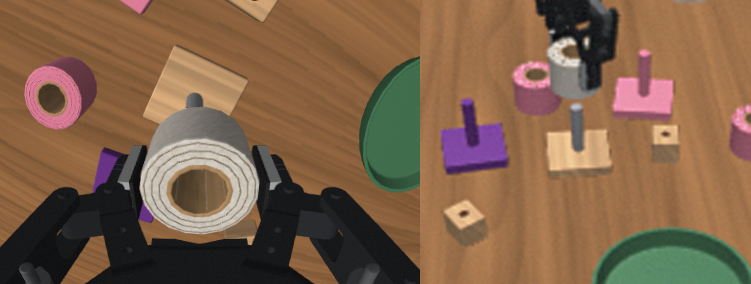

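The roll is clear of the post, upright and centred in the pads (top face centre at about (260,285) in the full wrist frame). Now I carry it over the dish.

Request:
jog_arm(deltas=[{"gripper": 1,"translation": [0.04,-0.12,0],"dr": [0,0,0]},{"gripper": 1,"translation": [0.08,-0.24,0],"dr": [0,0,0]},{"gripper": 1,"translation": [0.09,-0.27,0],"dr": [0,0,0]},{"gripper": 1,"translation": [0.09,-0.27,0],"dr": [0,0,0]},{"gripper": 1,"translation": [0.09,-0.27,0],"dr": [0,0,0]},{"gripper": 1,"translation": [0.09,-0.27,0],"dr": [0,0,0]},{"gripper": 1,"translation": [0.09,-0.27,0],"dr": [0,0,0]},{"gripper": 1,"translation": [0.09,-0.27,0],"dr": [0,0,0]},{"gripper": 1,"translation": [0.06,-0.18,0],"dr": [0,0,0]},{"gripper": 1,"translation": [0.03,-0.1,0],"dr": [0,0,0]},{"gripper": 1,"translation": [0,0,0],"dr": [0,0,0]},{"gripper": 1,"translation": [0,0,0],"dr": [0,0,0]}])

```text
clock: 5.98
eef_pos: [555.1, 24.9, 132.9]
tcp_rot: [3.141, 0.001, -1.126]
contact_force: [0.9, 0.6, -0.1]
opening: 0.649
```

```bash
python3 - <<'E'
from h import *
c=r.calibration("wrist");s=r.sense();w=r.grab_frame("wrist");b=r.grab_frame("side")
print(s["eef_pos"],s["opening"],s["contact_force"])
print("roll top centre",onz("wrist",260,285,140.5,c))
hsv=cv2.cvtColor(w,cv2.COLOR_BGR2HSV);g=cv2.inRange(hsv,(60,80,30),(95,255,255))
q=max(cv2.findContours(g,cv2.RETR_EXTERNAL,cv2.CHAIN_APPROX_NONE)[0],key=cv2.contourArea)
P=np.array([onz("wrist",*x[0],24,c)[:2] for x in q if 2<x[0][0]<509],np.float32)
H=cv2.convexHull(P);print("hull of visible dish",P.min(0),P.max(0))
cv2.imwrite("pics/w4.png",np.hstack([w[60:384,60:480],cv2.resize(b[100:240,190:350],(370,324),interpolation=cv2.INTER_CUBIC)]))
E
```

```text
[555.08341331  24.86916588 132.88886793] 0.6491482926653052 [ 0.9383617   0.57655221 -0.14960091]
roll top centre [557.4  26.2 140.5]
hull of visible dish [486.1 -53.5] [633.7 103.7]
```

View pics/w4.png

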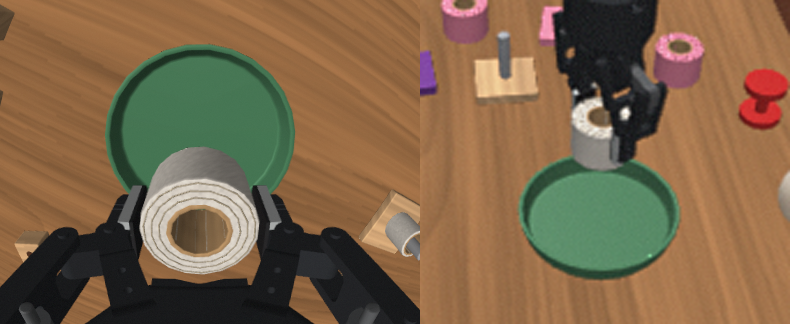

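The dish centre measures about (554,25) and the roll about (557,26), which is close enough. I lower it and slow down near the floor.

Request:
jog_arm(deltas=[{"gripper": 1,"translation": [-0.02,0,-0.1],"dr": [0,0,0]},{"gripper": 1,"translation": [0,0,-0.15],"dr": [0,0,0]},{"gripper": 1,"translation": [0,0,-0.15],"dr": [0,0,0]},{"gripper": 1,"translation": [0,0,-0.15],"dr": [0,0,0]},{"gripper": 1,"translation": [0,0,-0.12],"dr": [0,0,0]},{"gripper": 1,"translation": [0,0,-0.08],"dr": [0,0,0]},{"gripper": 1,"translation": [0,0,-0.05],"dr": [0,0,0]},{"gripper": 1,"translation": [0,0,-0.04],"dr": [0,0,0]},{"gripper": 1,"translation": [0,0,-0.03],"dr": [0,0,0]},{"gripper": 1,"translation": [0,0,-0.02],"dr": [0,0,0]},{"gripper": 1,"translation": [0,0,0],"dr": [0,0,0]},{"gripper": 1,"translation": [0,0,0],"dr": [0,0,0]}])

```text
clock: 7.08
eef_pos: [553.7, 25.1, 44.6]
tcp_rot: [-3.141, -0.0, -1.125]
contact_force: [-0.1, 0.3, 0.2]
opening: 0.657
```

Request:
jog_arm(deltas=[{"gripper": 1,"translation": [0,0,-0.02],"dr": [0,0,0]},{"gripper": 1,"translation": [0,0,-0.01],"dr": [0,0,0]},{"gripper": 1,"translation": [0,0,-0.01],"dr": [0,0,0]},{"gripper": 1,"translation": [0,0,0],"dr": [0,0,0]},{"gripper": 1,"translation": [0,0,0],"dr": [0,0,0]}])

```text
clock: 7.5
eef_pos: [553.5, 25.1, 40.3]
tcp_rot: [3.142, 0.0, -1.125]
contact_force: [0.5, -0.2, -1.2]
opening: 0.653
```

Request:
jog_arm(deltas=[{"gripper": 1,"translation": [0,0,-0.01],"dr": [0,0,0]},{"gripper": 1,"translation": [0,0,-0.01],"dr": [0,0,0]},{"gripper": 1,"translation": [0,0,0],"dr": [0,0,0]},{"gripper": 1,"translation": [0,0,0],"dr": [0,0,0]}])

```text
clock: 7.83
eef_pos: [553.6, 25.1, 38.4]
tcp_rot: [-3.141, -0.0, -1.125]
contact_force: [-0.5, -1.0, 2.4]
opening: 0.653
```

Request:
jog_arm(deltas=[{"gripper": 1,"translation": [0,0,-0.008],"dr": [0,0,0]},{"gripper": 1,"translation": [0,0,0],"dr": [0,0,0]},{"gripper": 1,"translation": [0,0,0],"dr": [0,0,0]}])

```text
clock: 8.08
eef_pos: [553.6, 25.0, 38.4]
tcp_rot: [-3.141, -0.0, -1.125]
contact_force: [-3.7, -0.2, 13.4]
opening: 0.651
```

The roll is on the floor (13 N reaction), so I release gently and withdraw straight up.

Request:
jog_arm(deltas=[{"gripper": -0.34,"translation": [0,0,0],"dr": [0,0,0]},{"gripper": -0.4,"translation": [0,0,0],"dr": [0,0,0]},{"gripper": -0.5,"translation": [0,0,0],"dr": [0,0,0]},{"gripper": -0.7,"translation": [0,0,0],"dr": [0,0,0]},{"gripper": -0.9,"translation": [0,0,0],"dr": [0,0,0]},{"gripper": -1,"translation": [0,0,0],"dr": [0,0,0]},{"gripper": -1,"translation": [0,0,0],"dr": [0,0,0]},{"gripper": -1,"translation": [0,0,0],"dr": [0,0,0]}])

```text
clock: 8.75
eef_pos: [553.5, 25.1, 37.4]
tcp_rot: [3.141, 0.0, -1.125]
contact_force: [0.2, -0.7, 0.2]
opening: 0.997
```

Request:
jog_arm(deltas=[{"gripper": -1,"translation": [0,0,0.05],"dr": [0,0,0]},{"gripper": -1,"translation": [0,0,0.1],"dr": [0,0,0]},{"gripper": -1,"translation": [0,0,0.15],"dr": [0,0,0]},{"gripper": -1,"translation": [0,0,0.2],"dr": [0,0,0]},{"gripper": -1,"translation": [0,0,0.25],"dr": [0,0,0]},{"gripper": -1,"translation": [0,0,0.25],"dr": [0,0,0]},{"gripper": -1,"translation": [0,0,0.25],"dr": [0,0,0]},{"gripper": -1,"translation": [0,0,0.25],"dr": [0,0,0]},{"gripper": -1,"translation": [0,0,0.1],"dr": [0,0,0]},{"gripper": -1,"translation": [0,0,0],"dr": [0,0,0]},{"gripper": -1,"translation": [0,0,0],"dr": [0,0,0]},{"gripper": -1,"translation": [0,0,0],"dr": [0,0,0]}])

```text
clock: 9.75
eef_pos: [552.6, 25.1, 196.3]
tcp_rot: [3.14, 0.001, -1.125]
contact_force: [-0.3, 0.2, 0.0]
opening: 1.002
```

```bash
python3 - <<'E'
from h import *
c=r.calibration("wrist");s=r.sense();w=r.grab_frame("wrist");b=r.grab_frame("side")
print(s["eef_pos"],s["opening"],s["contact_force"])
hsv=cv2.cvtColor(w,cv2.COLOR_BGR2HSV)
g=cv2.inRange(hsv,(60,80,30),(95,255,255))
q=max(cv2.findContours(g,cv2.RETR_EXTERNAL,cv2.CHAIN_APPROX_NONE)[0],key=cv2.contourArea)
P=np.array([onz("wrist",*x[0],24,c)[:2] for x in q],np.float32);print("dish",cv2.minEnclosingCircle(P))
m=cv2.inRange(hsv,(0,0,110),(180,70,255))
for q in sorted(cv2.findContours(m,cv2.RETR_EXTERNAL,cv2.CHAIN_APPROX_NONE)[0],key=cv2.contourArea)[-3:]:
    P=np.array([onz("wrist",*x[0],46,c)[:2] for x in q],np.float32);print("white",q.mean((0,1)),cv2.minEnclosingCircle(P))
cv2.imwrite("pics/w5.png",np.hstack([w[60:384,60:480],cv2.resize(b[150:310,190:350],(324,324),interpolation=cv2.INTER_CUBIC)]))
E
```

```text
[552.62677511  25.05433474 196.29803133] 1.002439282346202 [-0.28996931  0.24753595  0.02720155]
dish ((555.1758422851562, 25.28736114501953), 78.84966278076172)
white [370.5         14.39204545] ((759.4382934570312, 8.388348579406738), 35.81824493408203)
white [496.46733668  34.29648241] ((838.9266357421875, -137.54815673828125), 56.356170654296875)
white [259.13483146 184.26966292] ((555.06640625, 27.123340606689453), 31.17995834350586)
```

View pics/w5.png

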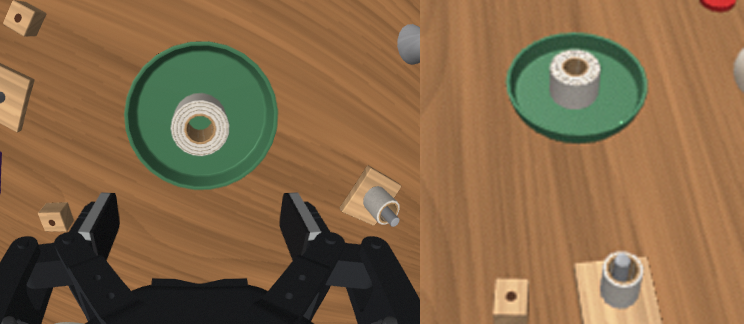

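The roll stands upright in the dish about 2 mm from its centre, the used roll is still on its post, and the gripper is well clear. Handing in.

```bash
python3 -c "
from rig import r
print(r.sign_off())"
```

```text
the job is handed in; nothing more can be done
None
```

I lifted the full roll straight up off its post and carried it over the dish. I lowered it until it touched the floor (about 13 N), let go only then, and backed straight up. The job was handed in at about 10 s on the robot's clock; no verdict is reported.

**Last checks:** the wrist picture put the dish centre at (555, 25) mm and the roll at (555, 27) mm, so they are about 2 mm apart. The wrist and side pictures show the roll upright in a level dish and the used-up roll still on its post. The gripper was open, about 150 mm above the roll, with no contact force.

**Disagreements:** camera estimates differed by 2–4 mm, within what the grip and placing needed. No check failed. I judged uprightness and the used-up roll's place by eye and did not measure them.

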